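# Put the antler blanks away with the scoop

### The arm

A 6-joint arm with a two-finger parallel gripper is mounted at the origin on the work surface. World frame = base frame: x ahead of the robot, y to its left, z up, the work surface at z = 0. Lengths are in m, angles in degrees, forces in N, time in s.
With the tool pointing down it reaches from about 0.325 to 0.85 m from the base axis. Payload 15.5 kg.
Tool frame: the origin (TCP) lies at the very end of the fingers, on their centre line; the grasp point (between the pads) lies arm.grip_depth behind it (arm.grip_depth is the distance from the TCP to the grasp point, in m); z points along the fingers, y is the direction in which the jaws open and shut (so a half turn about z gives the same grasp; the last joint's range is limited). The gripper opens to 91 mm and grips with 3 to 60 N. Pads are 32 mm wide; open, the fingers measure 118 mm over their backs; the gripper's body (76 mm by 178 mm) begins 60 mm behind the grasp point.
Start: joints at [66.377, 28.281, 77.091, -0, 74.628, -5.472], TCP at [0.195, 0.594, 0.214] pointing down, gripper open.
Joint ranges: [-166.48, 166.48], [-47.26, 123.95], [12.59, 153.08], [-70.14, 250.14], [6.76, 159.57], [-176.63, 176.63]. Speed limits (degrees/s): [108.29, 108.29, 147.25, 172.46, 172.46, 172.46].

### API

Orientations are given as a 3x3 rotation matrix whose columns are the frame's x, y, z axes.
In Python, from rig import arm gives the robot as it stands. Calls block until the motion is done:
- arm.move_to(position, orientation): joint-space move of the TCP to a pose.
- arm.move_l(position, orientation=None, feed=0.15): straight line of the TCP; orientation=None keeps the orientation; feed is the mean speed in m/s.
- arm.move_joints(angles): joint-space move.
- arm.grip(opening): finger opening in m; the grip force is fixed at half the most; returns when the fingers have stopped.
- arm.sleep(seconds).
- arm.solve_ik(position, orientation): joint angles nearest the present ones, or None.
- arm.snapshot(name): name is "scene" or "top"; returns the picture (480x640x3 uint8, red, green, blue); there is no depth.
- arm.get_calibration(name): a dict with "intrinsics" (3x3 intrinsics, pixels), "cam_to_world" (4x4, takes a point from camera to world coordinates). Camera axes: x right, y down, z forward; pixel columns grow to the right and rows downward; lengths in m; the calibration is good to about 2 mm. A picture is of the moment at which its call begins. get_calibration takes no time and is no camera call.
A pose or a line that the arm cannot do raises arm.Unreachable and nothing moves.
- arm.sign_off(): hands the job in, once; it reports no verdict.
Readings, each from a call of its own:
- arm.current_t(): time.
- arm.current_joint_positions(): joint angles.
- arm.current_dq(): joint speeds.
- arm.current_tau(): joint torques, N m.
- arm.current_ee_pos(): TCP position.
- arm.current_tool_rot(): TCP orientation.
- arm.current_force(): force on the tool from outside, world axes, zero at the start.
- arm.current_torque(): the same for the moment, N m.
- arm.current_width(): finger opening in m.
Only numpy, scipy, OpenCV 4.12 (cv2) and the standard library are available. Lean on these libraries where they do the work, as an engineer would, in place of code of your own. Each camera call takes 0.05 s, during which the arm holds its last target.

### The job

First lift the short ebony stick out of the sorting tray and lay it in the stick rest; then take the brass scoop and with it move every antler blank from the tray into the bin that does not hold the carved monkey, never touching the freshly waxed blanks with the fingers. Finally lay the scoop back flat in the middle of its cork mat and shut the lid of the bin you filled, leaving the monkey in its open bin and the inro, mallet and long stick undisturbed.

Things in the scene. Friction and masses are not known exactly. Their poses are not given: they have to be found in the camera images.
- tray: Pale wooden sorting tray, fixed, 146 x 370 mm, long side along its y. Origin: centre of its underside. Flat floor 6 mm thick, 130 mm wide (x) and 260 mm long (y); side walls 66 mm high; at y = +130 and -130 mm the floor meets end walls that slope outward, 40 degrees from upright, and rise to 67 mm. The blanks start near its middle.
- scoop: Brass scoop, loose, 0.25 kg, starts flat on the cork mat. Origin: centre of its underside; x points to the open front lip. Flat floor 2.5 mm thick, 70 mm long (x -35 to +35 mm), 104 mm wide; side walls 3 mm thick, top at 31 mm; back wall at x = -28 to -22 mm, 60 mm high, with an upright handle block on it (see scoop_grip).
- scoop_grip (a point): Centre of the scoop's upright wooden handle block, 21 mm behind and 92 mm above the scoop's origin, axes as the scoop's. Block 28 mm thick in x, 56 mm wide in y, from z = 58 to 112 mm above the scoop's underside. Best gripped from above with the fingers closing along x, across the 28 mm.
- mat: Thin square cork mat, fixed, 130 x 130 x 3 mm, the scoop's place. Origin: centre of its underside.
- bin_a: Open wooden bin on the robot's left (+y) side, fixed, 160 (x) x 170 (y) x 70 mm high, walls and floor 6 mm. Origin: centre of its underside. A lid is hinged on its far (+x) rim. One bin holds the monkey, the other only a cork pad; which is which varies.
- lid_a (a joint): Lid of bin_a, angle in rad: 0 shut flat, about 1.6 to 1.8 standing open; a stiff hinge, it stays where it is left. Hinge line along the bin's y, 80 mm toward +x of bin_a's origin, at rim height (70 mm). A board 160 mm (from the hinge) x 170 x 8 mm, with a brass knob on its outer face 130 mm from the hinge, standing 35 mm proud.
- bin_b: Open wooden bin on the robot's right (-y) side, fixed, 160 (x) x 170 (y) x 70 mm high, walls and floor 6 mm. Origin: centre of its underside. A lid is hinged on its far (+x) rim. One bin holds the monkey, the other only a cork pad; which is which varies.
- lid_b (a joint): Lid of bin_b, angle in rad: 0 shut flat, about 1.6 to 1.8 standing open; a stiff hinge, it stays where it is left. Hinge line along the bin's y, 80 mm toward +x of bin_b's origin, at rim height (70 mm). A board 160 mm (from the hinge) x 170 x 8 mm, with a brass knob on its outer face 130 mm from the hinge, standing 35 mm proud.
- monkey: Squatting monkey carved in antler, loose, about 62 mm wide and 76 mm tall. Origin: centre of its underside. It lies in one of the two bins.
- pad: Round cork pad, loose, 100 mm across, 5 mm thick, lying in the bin that has no monkey. Origin: centre of its underside. It may stay there under the blanks.
- blank1: Antler toggle blank, loose, a stubby rod with round ends, 48 mm long along its x and 28 mm thick, 25 g. Origin: its centre. Some of the seven may be absent (None).
- blank2: Antler toggle blank, loose, a stubby rod with round ends, 48 mm long along its x and 28 mm thick, 25 g. Origin: its centre. Some of the seven may be absent (None).
- blank3: Antler toggle blank, loose, a stubby rod with round ends, 48 mm long along its x and 28 mm thick, 25 g. Origin: its centre. Some of the seven may be absent (None).
- blank4: Antler toggle blank, loose, a stubby rod with round ends, 48 mm long along its x and 28 mm thick, 25 g. Origin: its centre. Some of the seven may be absent (None).
- blank5: Antler toggle blank, loose, a stubby rod with round ends, 48 mm long along its x and 28 mm thick, 25 g. Origin: its centre. Some of the seven may be absent (None).
- blank6: Antler toggle blank, loose, a stubby rod with round ends, 48 mm long along its x and 28 mm thick, 25 g. Origin: its centre. Some of the seven may be absent (None).
- blank7: Antler toggle blank, loose, a stubby rod with round ends, 48 mm long along its x and 28 mm thick, 25 g. Origin: its centre. Some of the seven may be absent (None).
- rest: Shallow wooden stick rest on the robot's left, fixed, an open box 150 (x) x 75 (y) x 16 mm high, walls and floor 4 mm. Origin: centre of its underside.
- stick1: Short rounded ebony finishing stick, loose, 110 mm long along its x, 16 mm thick, 30 g; starts lying across the -y end of the sorting tray, beside the blanks. Origin: on its surface below its middle (8 mm from its axis), turning with it as it rolls.
- inro: Bystander: red lacquer inro box, 32 x 62 x 86 mm, standing. Origin: centre of its underside.
- mallet: Bystander: pear-wood mallet lying down, head 44 mm thick and 75 mm long, handle to 160 mm along its x. Origin: under the head.
- stick2: Bystander: long rounded ebony finishing stick, 150 mm long along its x, 16 mm thick. Origin: middle of its underside.
Not all that is in view belongs to the job. Leave any black or blue look-alike of the blank2 alone.

How it is judged (in metres and radians):
On the way, in this order (a step that is already met when the one before it is completed fails the run):
1. the short stick lies in the stick rest (x of stick1 in the frame of rest between -0.03 and 0.03 m and y of stick1 in the frame of rest between -0.035 and 0.035 m and z of stick1 in the frame of rest between -0.005 and 0.02 m), for 0.2 s.
2. at least one blank is carried in the raised scoop (((x of blank1 in the frame of scoop between -0.025 and 0.04 m and y of blank1 in the frame of scoop between -0.052 and 0.052 m and z of blank1 in the frame of scoop between 0.005 and 0.06 m and height (world z) of blank1 above 0.08 m) or (x of blank2 in the frame of scoop between -0.025 and 0.04 m and y of blank2 in the frame of scoop between -0.052 and 0.052 m and z of blank2 in the frame of scoop between 0.005 and 0.06 m and height (world z) of blank2 above 0.08 m) or (x of blank3 in the frame of scoop between -0.025 and 0.04 m and y of blank3 in the frame of scoop between -0.052 and 0.052 m and z of blank3 in the frame of scoop between 0.005 and 0.06 m and height (world z) of blank3 above 0.08 m) or (x of blank4 in the frame of scoop between -0.025 and 0.04 m and y of blank4 in the frame of scoop between -0.052 and 0.052 m and z of blank4 in the frame of scoop between 0.005 and 0.06 m and height (world z) of blank4 above 0.08 m) or (x of blank5 in the frame of scoop between -0.025 and 0.04 m and y of blank5 in the frame of scoop between -0.052 and 0.052 m and z of blank5 in the frame of scoop between 0.005 and 0.06 m and height (world z) of blank5 above 0.08 m) or (x of blank6 in the frame of scoop between -0.025 and 0.04 m and y of blank6 in the frame of scoop between -0.052 and 0.052 m and z of blank6 in the frame of scoop between 0.005 and 0.06 m and height (world z) of blank6 above 0.08 m) or (x of blank7 in the frame of scoop between -0.025 and 0.04 m and y of blank7 in the frame of scoop between -0.052 and 0.052 m and z of blank7 in the frame of scoop between 0.005 and 0.06 m and height (world z) of blank7 above 0.08 m))), for 0.2 s.
3. all blanks lie in the bin without the monkey ((((x of monkey in the frame of bin_b between -0.078 and 0.078 m and y of monkey in the frame of bin_b between -0.083 and 0.083 m and z of monkey in the frame of bin_b between -0.005 and 0.07 m) and (x of blank1 in the frame of bin_a between -0.078 and 0.078 m and y of blank1 in the frame of bin_a between -0.083 and 0.083 m and z of blank1 in the frame of bin_a between -0.005 and 0.07 m) and (x of blank2 in the frame of bin_a between -0.078 and 0.078 m and y of blank2 in the frame of bin_a between -0.083 and 0.083 m and z of blank2 in the frame of bin_a between -0.005 and 0.07 m) and (x of blank3 in the frame of bin_a between -0.078 and 0.078 m and y of blank3 in the frame of bin_a between -0.083 and 0.083 m and z of blank3 in the frame of bin_a between -0.005 and 0.07 m) and (x of blank4 in the frame of bin_a between -0.078 and 0.078 m and y of blank4 in the frame of bin_a between -0.083 and 0.083 m and z of blank4 in the frame of bin_a between -0.005 and 0.07 m) and (x of blank5 in the frame of bin_a between -0.078 and 0.078 m and y of blank5 in the frame of bin_a between -0.083 and 0.083 m and z of blank5 in the frame of bin_a between -0.005 and 0.07 m) and (x of blank6 in the frame of bin_a between -0.078 and 0.078 m and y of blank6 in the frame of bin_a between -0.083 and 0.083 m and z of blank6 in the frame of bin_a between -0.005 and 0.07 m) and (x of blank7 in the frame of bin_a between -0.078 and 0.078 m and y of blank7 in the frame of bin_a between -0.083 and 0.083 m and z of blank7 in the frame of bin_a between -0.005 and 0.07 m)) or ((x of monkey in the frame of bin_a between -0.078 and 0.078 m and y of monkey in the frame of bin_a between -0.083 and 0.083 m and z of monkey in the frame of bin_a between -0.005 and 0.07 m) and (x of blank1 in the frame of bin_b between -0.078 and 0.078 m and y of blank1 in the frame of bin_b between -0.083 and 0.083 m and z of blank1 in the frame of bin_b between -0.005 and 0.07 m) and (x of blank2 in the frame of bin_b between -0.078 and 0.078 m and y of blank2 in the frame of bin_b between -0.083 and 0.083 m and z of blank2 in the frame of bin_b between -0.005 and 0.07 m) and (x of blank3 in the frame of bin_b between -0.078 and 0.078 m and y of blank3 in the frame of bin_b between -0.083 and 0.083 m and z of blank3 in the frame of bin_b between -0.005 and 0.07 m) and (x of blank4 in the frame of bin_b between -0.078 and 0.078 m and y of blank4 in the frame of bin_b between -0.083 and 0.083 m and z of blank4 in the frame of bin_b between -0.005 and 0.07 m) and (x of blank5 in the frame of bin_b between -0.078 and 0.078 m and y of blank5 in the frame of bin_b between -0.083 and 0.083 m and z of blank5 in the frame of bin_b between -0.005 and 0.07 m) and (x of blank6 in the frame of bin_b between -0.078 and 0.078 m and y of blank6 in the frame of bin_b between -0.083 and 0.083 m and z of blank6 in the frame of bin_b between -0.005 and 0.07 m) and (x of blank7 in the frame of bin_b between -0.078 and 0.078 m and y of blank7 in the frame of bin_b between -0.083 and 0.083 m and z of blank7 in the frame of bin_b between -0.005 and 0.07 m)))), for 0.2 s.
At the end, for the whole second after the job is handed in: The short stick lies in the rest. All present blanks lie in the bin without the monkey (centres below its rim), its lid shut (under 0.08 rad); the other lid stands open (over 1.3 rad), the monkey in its bin; the scoop flat on its mat, within 40 mm of its centre (all of step 1 and (((x of monkey in the frame of bin_b between -0.078 and 0.078 m and y of monkey in the frame of bin_b between -0.083 and 0.083 m and z of monkey in the frame of bin_b between -0.005 and 0.07 m) and (x of blank1 in the frame of bin_a between -0.078 and 0.078 m and y of blank1 in the frame of bin_a between -0.083 and 0.083 m and z of blank1 in the frame of bin_a between -0.005 and 0.07 m) and (x of blank2 in the frame of bin_a between -0.078 and 0.078 m and y of blank2 in the frame of bin_a between -0.083 and 0.083 m and z of blank2 in the frame of bin_a between -0.005 and 0.07 m) and (x of blank3 in the frame of bin_a between -0.078 and 0.078 m and y of blank3 in the frame of bin_a between -0.083 and 0.083 m and z of blank3 in the frame of bin_a between -0.005 and 0.07 m) and (x of blank4 in the frame of bin_a between -0.078 and 0.078 m and y of blank4 in the frame of bin_a between -0.083 and 0.083 m and z of blank4 in the frame of bin_a between -0.005 and 0.07 m) and (x of blank5 in the frame of bin_a between -0.078 and 0.078 m and y of blank5 in the frame of bin_a between -0.083 and 0.083 m and z of blank5 in the frame of bin_a between -0.005 and 0.07 m) and (x of blank6 in the frame of bin_a between -0.078 and 0.078 m and y of blank6 in the frame of bin_a between -0.083 and 0.083 m and z of blank6 in the frame of bin_a between -0.005 and 0.07 m) and (x of blank7 in the frame of bin_a between -0.078 and 0.078 m and y of blank7 in the frame of bin_a between -0.083 and 0.083 m and z of blank7 in the frame of bin_a between -0.005 and 0.07 m) and value of joint lid_a below 0.08 rad and value of joint lid_b above 1.3 rad) or ((x of monkey in the frame of bin_a between -0.078 and 0.078 m and y of monkey in the frame of bin_a between -0.083 and 0.083 m and z of monkey in the frame of bin_a between -0.005 and 0.07 m) and (x of blank1 in the frame of bin_b between -0.078 and 0.078 m and y of blank1 in the frame of bin_b between -0.083 and 0.083 m and z of blank1 in the frame of bin_b between -0.005 and 0.07 m) and (x of blank2 in the frame of bin_b between -0.078 and 0.078 m and y of blank2 in the frame of bin_b between -0.083 and 0.083 m and z of blank2 in the frame of bin_b between -0.005 and 0.07 m) and (x of blank3 in the frame of bin_b between -0.078 and 0.078 m and y of blank3 in the frame of bin_b between -0.083 and 0.083 m and z of blank3 in the frame of bin_b between -0.005 and 0.07 m) and (x of blank4 in the frame of bin_b between -0.078 and 0.078 m and y of blank4 in the frame of bin_b between -0.083 and 0.083 m and z of blank4 in the frame of bin_b between -0.005 and 0.07 m) and (x of blank5 in the frame of bin_b between -0.078 and 0.078 m and y of blank5 in the frame of bin_b between -0.083 and 0.083 m and z of blank5 in the frame of bin_b between -0.005 and 0.07 m) and (x of blank6 in the frame of bin_b between -0.078 and 0.078 m and y of blank6 in the frame of bin_b between -0.083 and 0.083 m and z of blank6 in the frame of bin_b between -0.005 and 0.07 m) and (x of blank7 in the frame of bin_b between -0.078 and 0.078 m and y of blank7 in the frame of bin_b between -0.083 and 0.083 m and z of blank7 in the frame of bin_b between -0.005 and 0.07 m) and value of joint lid_b below 0.08 rad and value of joint lid_a above 1.3 rad)) and linear speed of each of stick1, scoop below 0.03 m/s and horizontal distance between scoop and mat below 0.04 m and angle between scoop's own z axis and vertical below 0.12 rad and height (world z) of scoop below 0.012 m); the robot touches nothing.
It fails at once if the fingers handle a blank (contact force between the fingers and blank1 above 1 N or contact force between the fingers and blank2 above 1 N or contact force between the fingers and blank3 above 1 N or contact force between the fingers and blank4 above 1 N or contact force between the fingers and blank5 above 1 N or contact force between the fingers and blank6 above 1 N or contact force between the fingers and blank7 above 1 N).
It fails at once if a bystander (inro, mallet, long finishing stick) or the monkey is pushed more than 30 mm (distance of any of inro, mallet, stick2, monkey from where it was at the start of the episode above 0.03 m).
It fails at once if the inro is tipped over (angle between inro's own z axis and vertical above 0.6 rad).
Of blank1, blank2, blank3, blank4, blank5, blank6, blank7 only 5 to 7 are there at a start; the rules pass over those that are not, and their reading is None.
At some moment in a run one of scoop, blank1, blank2, blank3, blank4, blank5, blank6, blank7 may be knocked a few centimetres aside while the robot is not near it.
Once in a run the grip may slacken for a moment while it holds something.
It also fails if it takes over 210 s, if anything falls off the work surface, if the arm or the gripper's body presses on something with over 40 N, if the wrist force passes 120 N, or if a joint passes its speed limit or range.

## Working session

There is one attempt and no reset: what is moved stays moved. The work goes in short steps, each a Python script; the robot and the scene stay as the last script left them, time stands still between calls to the robot, and variables do not carry over. Pictures are saved under pics/ and viewed, and the job is handed in when it is done.

```bash
ls; mkdir -p pics; python3 - <<'E'
from rig import arm
import cv2,numpy as np
for n in("scene","top"):
    im=arm.snapshot(n); cv2.imwrite(f"pics/{n}0.png",im[:,:,::-1])
    c=arm.get_calibration(n); print(n,np.round(c["intrinsics"],1).tolist(),np.round(c["cam_to_world"],4).tolist())
print(arm.current_t(),arm.grip_depth,arm.current_tool_rot(),arm.current_width())
E
```

```text
pics
scene [[623.9, 0.0, 307.7], [0.0, 623.9, 230.3], [0.0, 0.0, 1.0]] [[-0.2144, 0.6101, -0.7628, 1.6469], [0.9767, 0.1262, -0.1736, 0.2308], [-0.0096, -0.7822, -0.623, 0.9587], [0.0, 0.0, 0.0, 1.0]]
top [[571.1, 0.0, 317.6], [0.0, 571.1, 237.8], [0.0, 0.0, 1.0]] [[-0.0213, -0.9847, 0.1729, 0.3913], [-0.9998, 0.0218, 0.0011, -0.0067], [-0.0048, -0.1729, -0.9849, 1.1196], [0.0, 0.0, 0.0, 1.0]]
0.1 0.0188 [[-9.50233126e-01  3.11539420e-01 -4.42974246e-04]
 [ 3.11539719e-01  9.50232571e-01 -1.03211208e-03]
 [ 9.93849585e-05 -1.11875116e-03 -9.99999369e-01]] 0.0912318336378537
```

View pics/scene0.png

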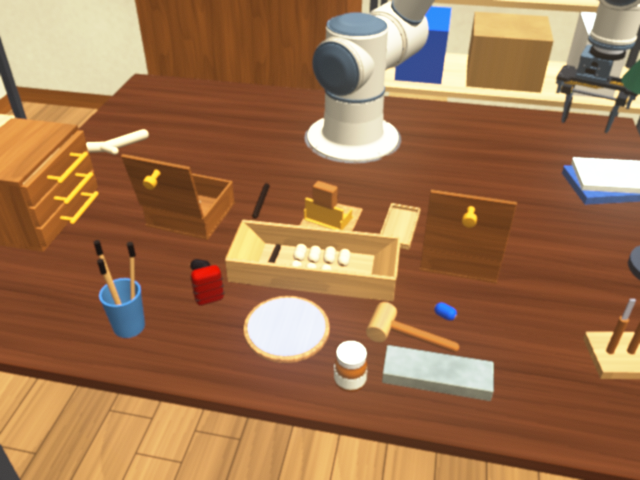

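View pics/top0.png

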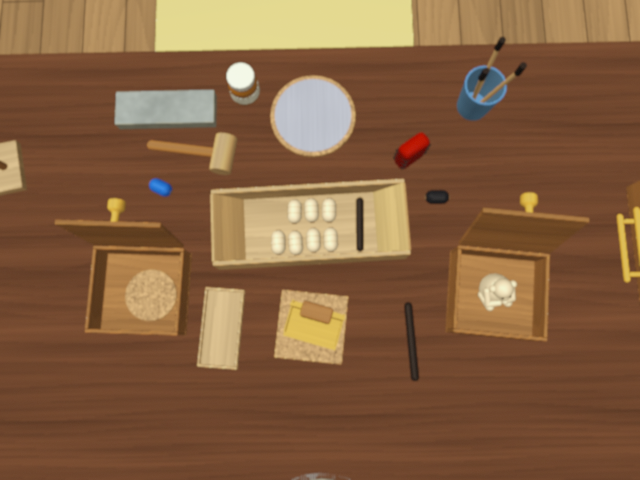

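The scene view gives context. In the top view (up = +x, left = +y):
- **Monkey:** at (497,291) in bin_b on the right, so bin_a on the left, with the pad at (150,295), is the target.
- **Blanks:** seven white ones in the tray, around (278–331, 210–242).
- **Short stick:** at (360,224) in the tray. The long stick at (412,342) is a bystander.
- **Look-alikes:** blue at (160,186) and black at (437,197), both to be left alone.

Next I'll enlarge crops to measure.

```bash
python3 - <<'E'
import cv2
im=cv2.imread("pics/top0.png")
def crop(n,x0,y0,w,h,s):
    c=cv2.resize(im[y0:y0+h,x0:x0+w],None,fx=s,fy=s,interpolation=cv2.INTER_CUBIC)
    for i in range(0,w,10):
        cv2.line(c,(i*s,0),(i*s,4 if i%50 else 12),(0,255,0),1)
        if i%50==0: cv2.putText(c,str(x0+i),(i*s,22),0,.4,(0,255,0),1)
    for i in range(0,h,10):
        cv2.line(c,(0,i*s),(4 if i%50 else 12,i*s),(0,255,0),1)
        if i%50==0: cv2.putText(c,str(y0+i),(12,i*s+5),0,.4,(0,255,0),1)
    cv2.imwrite(n,c)
crop("pics/c_left.png",50,180,200,150+45,3)
crop("pics/c_tray.png",200,170,220,100,3)
crop("pics/c_mat.png",190,270,170,110,4)
crop("pics/c_right.png",400,180,200,170,3)
E
```

```text
(no output)
```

View pics/c_left.png

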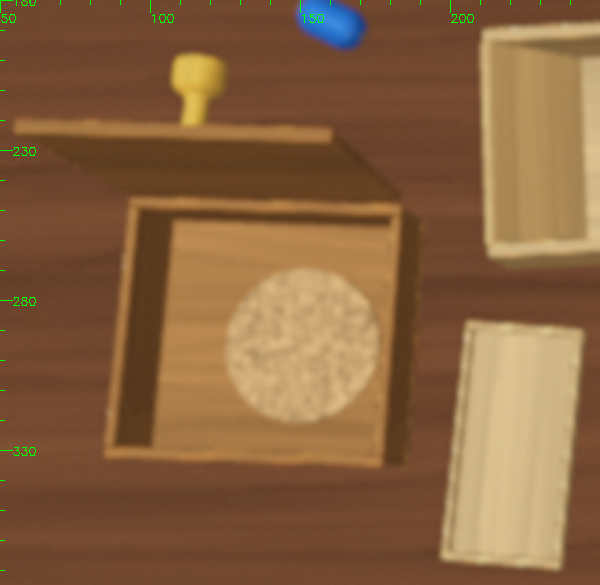

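View pics/c_tray.png

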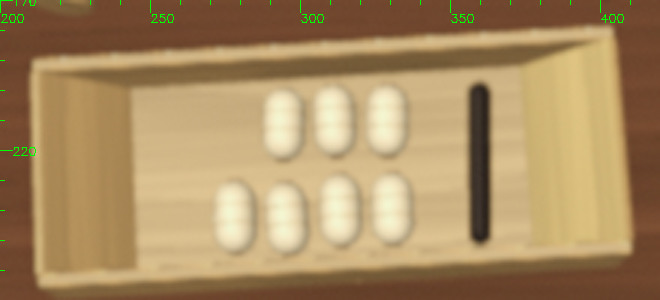

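View pics/c_mat.png

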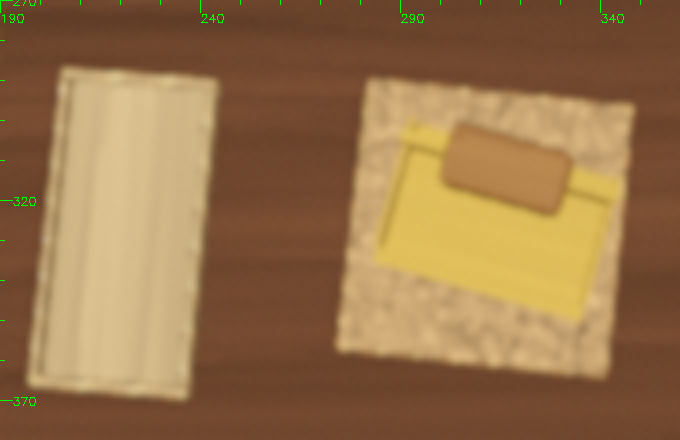

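View pics/c_right.png

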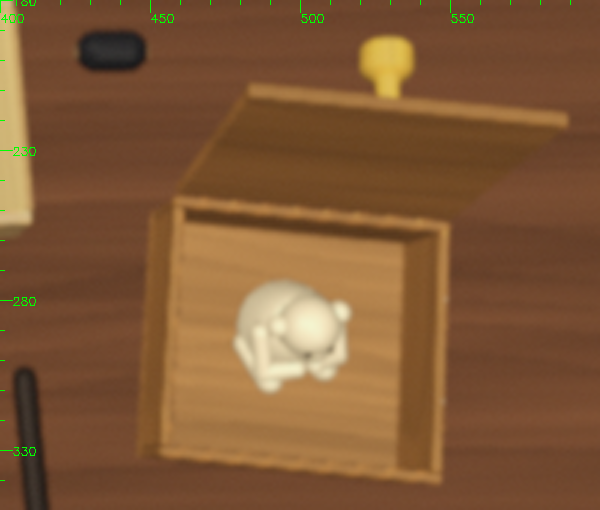

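```bash
cat > h.py <<'E'
from rig import arm
import numpy as np, cv2, math
from scipy.optimize import least_squares
_c={}
def cal(n):
    if n not in _c:
        c=arm.get_calibration(n); _c[n]=(np.array(c["intrinsics"]),np.array(c["cam_to_world"]))
    return _c[n]
def px(u,v,z,n="top"):
    K,T=cal(n); d=T[:3,:3]@np.linalg.solve(K,[u,v,1.]); o=T[:3,3]
    return o+d*(z-o[2])/d[2]
def proj(P,n="top"):
    K,T=cal(n); P=np.atleast_2d(P); q=(P-T[:3,3])@T[:3,:3]@K.T
    return q[:,:2]/q[:,2:]
def fit(uv,local,z0,g):
    local=np.array(local,float);uv=np.array(uv,float)
    def f(p):
        c,s=np.cos(p[2]),np.sin(p[2])
        W=np.c_[p[0]+c*local[:,0]-s*local[:,1],p[1]+s*local[:,0]+c*local[:,1],z0+local[:,2]]
        return (proj(W)-uv).ravel()
    r=least_squares(f,g); return r.x, np.abs(r.fun).max()
def snap(name,cam="top",box=None,s=1):
    im=arm.snapshot(cam)[:,:,::-1].copy()
    if box: 
        x0,y0,x1,y1=box; im=cv2.resize(im[y0:y1,x0:x1],None,fx=s,fy=s,interpolation=cv2.INTER_CUBIC)
        for i in range(0,x1-x0,10):
            cv2.line(im,(i*s,0),(i*s,4 if i%50 else 12),(0,255,0),1)
            if i%50==0: cv2.putText(im,str(x0+i),(i*s,22),0,.4,(0,255,0),1)
        for i in range(0,y1-y0,10):
            cv2.line(im,(0,i*s),(4 if i%50 else 12,i*s),(0,255,0),1)
            if i%50==0: cv2.putText(im,str(y0+i),(12,i*s+5),0,.4,(0,255,0),1)
    cv2.imwrite(f"pics/{name}.png",im)
def Rdown(yaw):
    # tool z down, tool y (jaw) direction at world angle yaw(rad)
    y=np.array([np.cos(yaw),np.sin(yaw),0]);z=np.array([0,0,-1.]);return np.c_[np.cross(y,z),y,z]
E
python3 - <<'E'
from h import *
def box(a,b,z):return [[a,b,z],[a,-b,z],[-a,-b,z],[-a,b,z]]
print("tray",fit([(210.7,191),(404,179.5),(410.5,252.5),(213,265)],box(.073,.185,.066),0,[.5,0,0]))
print("bin_a",fit([(94,246.5),(183.5,249),(177.5,335),(85.5,331.5)],box(.08,.085,.07),0,[.4,.3,0]))
print("bin_b",fit([(458.5,246.5),(549,254.5),(547,340.5),(453,332)],box(.08,.085,.07),0,[.4,-.3,0]))
print("rest",fit([(205.5,287.5),(244,290),(237,369.5),(197,366)],box(.075,.0375,.016),0,[.3,.15,0]))
print("mat",fit([(282,289.5),(348.5,296),(342,364.5),(274.5,357.5)],box(.065,.065,.003),0,[.3,0,0]))
print("scoop",fit([(283.5,335),(335.5,350),(303.5,301),(333,309),(329,323.5),(300,316.5)],
 [[.035,-.052,.0025],[.035,.052,.0025],[-.035,-.028,.112],[-.035,.028,.112],[-.007,.028,.112],[-.007,-.028,.112]],.003,[.3,0,3]))
for p in [(359.5,199.5),(360,250.5)]: print("stick",px(*p,.016))
print("stick mid",px(359.7,224.5,.018))
for p in [(294.5,211),(311.5,210),(328.8,210),(278,242),(295.3,243),(313.5,240.3),(330.5,239.5)]: print("b",px(*p,.025))
K,T=cal("top")
print("knob",px(115,206,.2),"lid top edge",[px(u,v,.22) for u,v in [(54.5,220),(160.5,223)]])
E
```

```text
tray (array([0.60786426, 0.00886264, 0.0402513 ]), np.float64(1.3855485132131378))
bin_a (array([ 0.4858644 ,  0.33210243, -0.05293865]), np.float64(0.981643280867786))
bin_b (array([ 0.46599535, -0.34072404, -0.11572333]), np.float64(0.9344977110966965))
rest (array([ 0.41477061,  0.18297491, -0.09229406]), np.float64(0.43709271414189743))
mat (array([ 0.4136654 ,  0.00960624, -0.12179213]), np.float64(0.34814175877204434))
scoop (array([0.41586597, 0.00516464, 2.85705598]), np.float64(1.1385034839397576))
stick [ 0.6604924  -0.09021065  0.016     ]
stick [ 0.55816396 -0.08770953  0.016     ]
stick mid [ 0.60953482 -0.08873702  0.018     ]
b [0.6379907 0.0387386 0.025    ]
b [0.63925283 0.00534453 0.025     ]
b [ 0.63849252 -0.02859949  0.025     ]
b [0.57701858 0.07169618 0.025     ]
b [0.57430461 0.03809466 0.025     ]
b [0.57884363 0.00262984 0.025     ]
b [ 0.57969009 -0.03045411  0.025     ]
knob [0.61366927 0.32820642 0.2       ] lid top edge [array([0.5878635 , 0.41765005, 0.22      ]), array([0.57911679, 0.24649067, 0.22      ])]
```

Only one stick lies in the tray, at (360,224), and it's the short one, so it's unambiguous. I'll pick it up now, going high to clear the lid.

```bash
python3 - <<'E'
from h import *
R=Rdown(np.pi/2-0.024); sx,sy=.6095,-.0888
t=lambda:round(arm.current_t(),1)
arm.move_l([.195,.594,.36],feed=.3);print(t())
arm.grip(.034)
arm.move_to([sx,sy,.25],R);print(t())
arm.move_l([sx,sy,.11],R,feed=.25)
arm.move_l([sx,sy,.0095],R,feed=.08);print(t(),arm.current_ee_pos(),arm.current_force())
arm.grip(0.0);print(t(),arm.current_width())
arm.move_l([sx,sy,.13],feed=.15);print(t(),arm.current_width())
snap("s1","top",(190,160,430,380),3)
E
```

```text
0.7
4.5
6.7 [ 0.60986015 -0.08890793  0.01001445] [0.12427673 0.30537341 0.63204549]
7.1 0.015178662321249136
8.0 0.015362049211232838
```

View pics/s1.png

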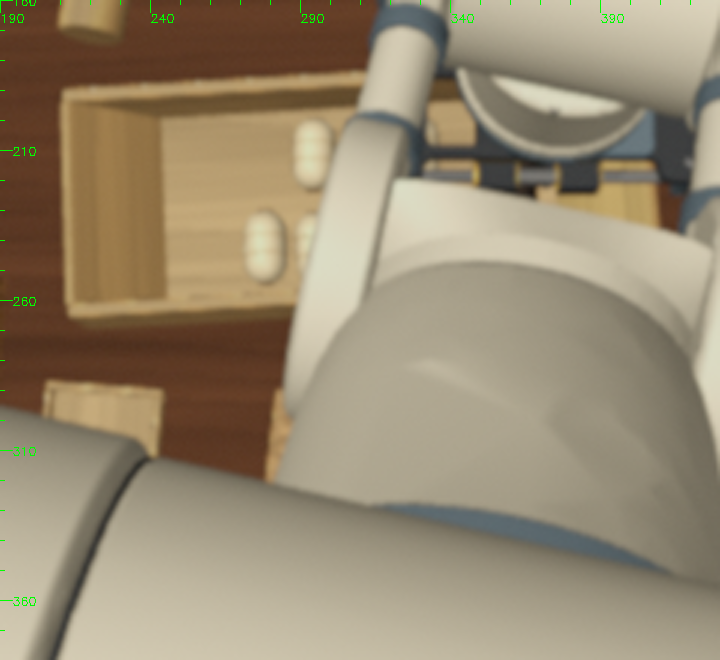

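The arm hides the stick, but the 15 mm width reading says it's held. Taking it to the rest.

```bash
python3 - <<'E'
from h import *
x,y,w=.4148,.183,np.pi/2-.0923
R=Rdown(w)
t=lambda:round(arm.current_t(),1)
arm.move_l([.6095,-.0888,.2],feed=.3)
arm.move_to([x,y,.17],R);print(t(),arm.current_width())
arm.move_l([x,y,.06],feed=.25)
arm.move_l([x,y,.0085],feed=.08);print(t(),arm.current_width(),arm.current_force())
arm.grip(.028)
arm.move_l([x,y,.2],feed=.3)
arm.move_to([.33,-.28,.28],Rdown(np.pi/2+.3));print(t())
snap("s2","top",(190,160,430,380),3)
E
```

```text
9.7 0.0150691723482364
11.1 0.015269409392891307 [ 0.26023002 -0.18013119 -0.83047298]
14.1
```

View pics/s2.png

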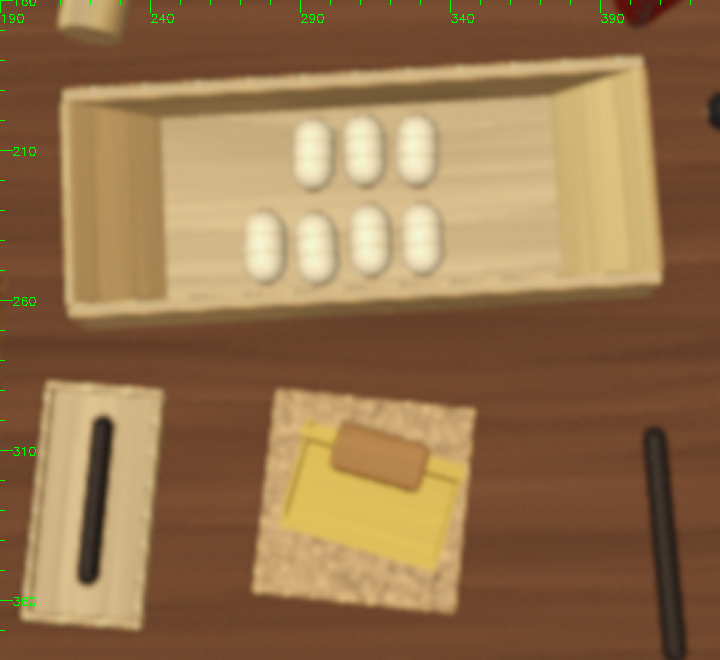

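The stick lies in the rest at (221,325), well centred. The scoop and all seven blanks are unmoved. Next I'll check reachability for the scooping poses.

```bash
cat >> h.py <<'E'
TRAY=np.array([.6079,.0089]);TY=.0403
BIN=np.array([.4859,.3321]);BY=-.053
MAT=np.array([.4137,.0096])
SC=np.array([.4159,.0052]);SY=2.857
ZT=.072
def tr(x,y): # tray local -> world xy
    c,s=np.cos(TY),np.sin(TY);return TRAY+[c*x-s*y,s*x+c*y]
def Rs(psi,phi):
    c,s=np.cos(psi),np.sin(psi);Rz=np.array([[c,-s,0],[s,c,0],[0,0,1.]])
    c,s=np.cos(phi),np.sin(phi)   # lip up by phi
    return Rz@np.array([[c,0,-s],[0,1,0],[s,0,c]])
def tool(p,psi,phi=0,s=1,pt=(0,0,0)):
    """p: world position of scoop-frame point pt"""
    R=Rs(psi,phi);o=np.array(p,float)-R@np.array(pt,float)
    y=s*R[:,0];z=-R[:,2]
    return o+R@np.array([-.021,0,ZT]),np.c_[np.cross(y,z),y,z]
LIP=(.035,0,0)
E
python3 - <<'E'
from h import *
print(arm.current_joint_positions())
T=TY+np.pi/2
C=[("mat",tool([*SC,.003],SY,0)),("mat up",tool([*SC,.15],SY,0)),
("start",tool([*tr(0,-.09),.0065],T)),("push",tool([*tr(0,.13),.0065],T,0,pt=LIP)),
("pit",tool([*tr(0,.15),.03],T,.5,pt=LIP)),("up",tool([*tr(0,.12),.2],T,.4,pt=LIP))]
for n,a in [("+y",np.pi/2+BY),("+y-30",np.pi/3),("-x",np.pi+BY),("135",np.pi*.75),("0",0.)]:
  for ph in (.3,-.6,-1.,-1.2):
    C.append((f"dump{n} {ph}",tool([*BIN,.10],a,ph,pt=LIP)))
for n,(p,R) in C:
    out=[]
    for s in (1,-1):
        RR=R.copy()
        if s<0: RR[:,:2]*=-1
        q=arm.solve_ik(p,RR); out.append(None if q is None else np.round(q).astype(int).tolist())
    print(n,np.round(p,3),out)
E
```

```text
[-4.81469164e+01  8.53924065e+00  9.66399764e+01  7.27358034e-03
  7.48578050e+01 -1.55382109e+02]
mat [ 0.436 -0.001  0.075] [[-8, 26, 112, 0, 42, -172], [-8, 26, 112, 0, 42, 8]]
mat up [ 0.436 -0.001  0.222] [[-8, 13, 102, 0, 66, -172], [-8, 13, 102, 0, 66, 8]]
start [ 0.612 -0.102  0.078] [[-15, 37, 86, 0, 58, -107], [-15, 37, 86, 0, 58, 73]]
push [0.605 0.083 0.078] [[2, 36, 87, 0, 57, -90], [2, 36, 87, 0, 57, 90]]
pit [0.605 0.075 0.066] [[-14, 41, 88, 31, 64, -123], [-14, 41, 88, 31, 64, 57]]
up [0.606 0.049 0.245] [[-14, 28, 78, 22, 82, -111], [-14, 28, 78, 22, 82, 69]]
dump+y 0.3 [0.482 0.257 0.152] [[11, 24, 100, 21, 54, -88], [11, 24, 100, 21, 54, 92]]
dump+y -0.6 [0.486 0.327 0.191] [[42, 41, 67, -24, 98, -43], [42, 41, 67, -24, 98, 137]]
dump+y -1.0 [0.488 0.362 0.186] [[48, 55, 51, -37, 119, -43], [48, 55, 51, -37, 119, 137]]
dump+y -1.2 [0.488 0.379 0.178] [[50, 63, 43, -45, 128, -46], [50, 63, 43, -45, 128, 134]]
dump+y-30 0.3 [0.449 0.267 0.152] [[16, 20, 108, 18, 41, -57], [16, 20, 108, 18, 41, 123]]
dump+y-30 -0.6 [0.483 0.327 0.191] [[36, 44, 59, -14, 109, -25], [3
[... 489 characters left out ...]
.3 [0.539 0.279 0.152] [[13, 34, 79, 15, 76, -127], [13, 34, 79, 15, 76, 53]]
dump135 -0.6 [0.49  0.328 0.191] [[47, 30, 89, -38, 68, -71], [47, 30, 89, -38, 68, 109]]
dump135 -1.0 [0.464 0.354 0.186] [[60, 41, 88, -55, 80, -50], [60, 41, 88, -55, 80, 130]]
dump135 -1.2 [0.453 0.365 0.178] [[64, 48, 87, -62, 88, -43], [64, 48, 87, -62, 88, 137]]
dump0 0.3 [0.411 0.332 0.152] [[40, 21, 106, -17, 41, 51], [40, 21, 106, -17, 41, -129]]
dump0 -0.6 [0.48  0.332 0.191] [[22, 43, 61, 13, 108, 22], [22, 43, 61, 13, 108, -158]]
dump0 -1.0 [0.516 0.332 0.186] [[18, 60, 40, 22, 134, 26], [18, 60, 40, 22, 134, -154]]
dump0 -1.2 [0.533 0.332 0.178] [[17, 69, 29, 30, 146, 32], [17, 69, 29, 30, 146, -148]]
```

Every pose is reachable with jaw sign -1, so I'll grasp the scoop now.

```bash
python3 - <<'E'
from h import *
t=lambda:round(arm.current_t(),1)
arm.grip(.06)
p,R=tool([*SC,.12],SY,0,-1)
arm.move_to(p,R)
p,R=tool([*SC,.003],SY,0,-1)
arm.move_l(p,R,feed=.15);print(t(),arm.current_ee_pos()-p,arm.current_force())
arm.grip(0.0);print(t(),arm.current_width(),arm.current_force())
p,R=tool([*SC,.11],SY,0,-1)
arm.move_l(p,R,feed=.15);print(t(),arm.current_width(),arm.current_force())
E
```

```text
18.2 [ 3.82549615e-04 -8.18621746e-05  5.14941565e-04] [0.06887605 0.27650781 0.16788907]
18.8 0.02778028590735381 [ 0.40641593 -0.65969583  2.01891777]
19.7 0.02815668051126868 [-0.38768045 -0.07627074 -2.68165206]
```

```bash
python3 - <<'E'
from h import *
t=lambda:round(arm.current_t(),1)
T=TY+np.pi/2
p,R=tool([*tr(0,-.093),.12],T,0,-1)
arm.move_to(p,R);print(t(),arm.current_width())
p,R=tool([*tr(0,-.093),.04],T,0,-1)
arm.move_l(p,R,feed=.2);print(t())
snap("s3","scene",(210,150,420,320),3)
snap("s3t","top",(190,160,430,290),3)
E
```

```text
20.8 0.028408600285980502
21.3
```

View pics/s3.png

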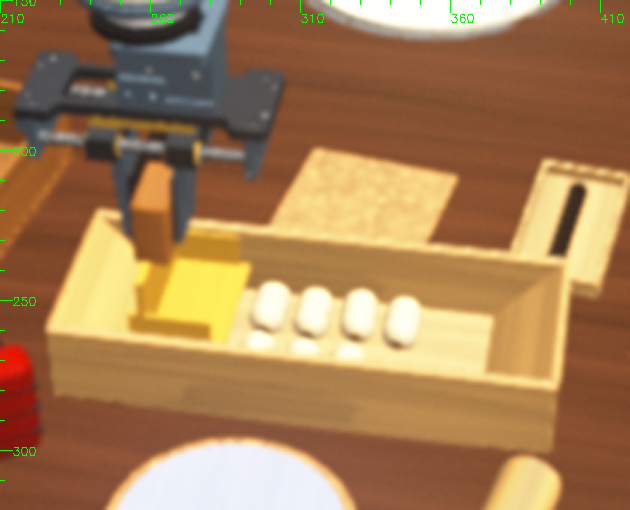

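View pics/s3t.png

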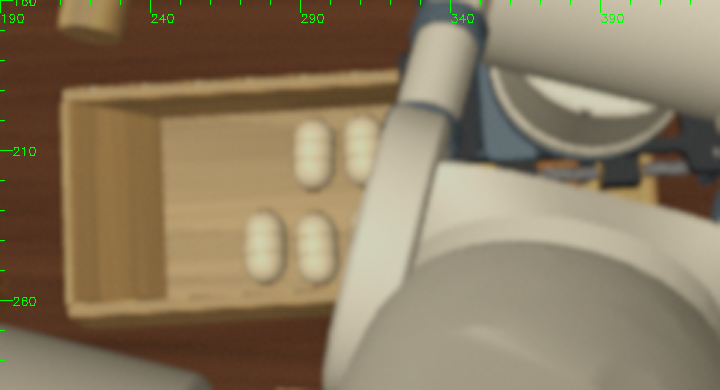

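The scoop is level and aligned inside the tray, behind the blanks (lip at about x=290 in the crop scale, blanks to its right). Lowering and pushing towards +y.

```bash
python3 - <<'E'
from h import *
t=lambda:round(arm.current_t(),1)
T=TY+np.pi/2
f=lambda:np.round(arm.current_force(),1)
p,R=tool([*tr(0,-.093),.0068],T,0,-1)
arm.move_l(p,R,feed=.06);print(t(),f(),arm.current_ee_pos()-p)
for y in (-.03,.03,.07,.10):
    p,R=tool([*tr(0,y),.0068],T,0,-1,pt=LIP)
    arm.move_l(p,R,feed=.1);print(y,t(),f(),arm.current_width(),np.round(arm.current_ee_pos()-p,4))
snap("s4","scene",(210,150,420,320),3)
E
```

```text
22.1 [ 0.4 -0.6 -3.5] [-1.73048291e-04  2.87890037e-05 -5.19296562e-04]
-0.03 22.6 [-0.4  0.2 -3. ] 0.027512573692456115 [0.     0.0009 0.0001]
0.03 23.3 [-0.5 -1.  -3.5] 0.027848564392384846 [ 0.0001 -0.      0.    ]
0.07 23.9 [ 1.  -0.2 -4. ] 0.02795760700846882 [ 0.      0.0002 -0.    ]
0.1 24.3 [ 0.4  0.1 -4.4] 0.02724041654631049 [-0.0001  0.0003 -0.    ]
```

View pics/s4.png

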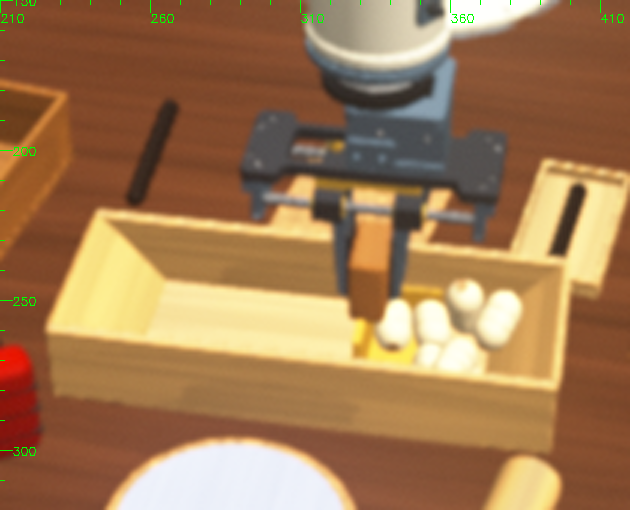

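```bash
python3 - <<'E'
from h import *
t=lambda:round(arm.current_t(),1)
T=TY+np.pi/2
f=lambda:np.round(arm.current_force(),1)
for y in (.118,):
    p,R=tool([*tr(0,y),.0068],T,0,-1,pt=LIP)
    arm.move_l(p,R,feed=.05);print(y,t(),f(),arm.current_width(),np.round(arm.current_ee_pos()-p,4))
snap("s5","scene",(300,200,410,300),6)
E
```

```text
0.118 24.9 [-0.7 -0.2 -3.9] 0.027761555676599582 [ 0.0001 -0.      0.    ]
```

View pics/s5.png

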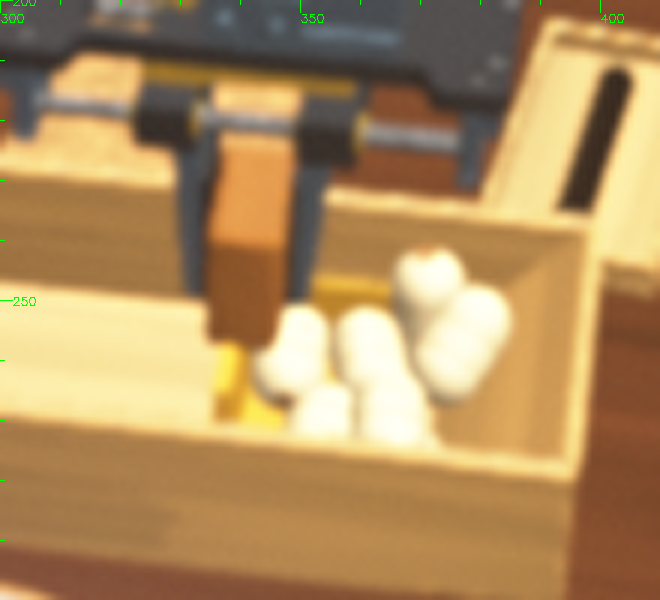

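```bash
python3 - <<'E'
from h import *
t=lambda:round(arm.current_t(),1)
T=TY+np.pi/2
f=lambda:np.round(arm.current_force(),1)
for y,z,ph in ((.122,.022,.2),(.124,.034,.35),(.118,.075,.35),(.115,.13,.35)):
    p,R=tool([*tr(0,y),z],T,ph,-1,pt=LIP)
    arm.move_l(p,R,feed=.06);print(y,t(),f(),arm.current_width(),np.round(arm.current_ee_pos()-p,4))
snap("s6","scene",(300,150,420,300),5)
E
```

```text
0.122 25.3 [ 0.4 -8.2 -3.2] 0.0278711419054524 [ 0.0005 -0.002  -0.    ]
0.124 25.6 [  1.1 -19.4   6.6] 0.02808315986060489 [ 0.0008 -0.0022 -0.0001]
0.118 26.4 [-0.   0.1 -4.4] 0.028024991972340863 [-0.0002  0.0001 -0.0002]
0.115 27.5 [-0.2  0.3 -3.1] 0.02816076572090539 [-0.0002  0.0001 -0.0004]
```

View pics/s6.png

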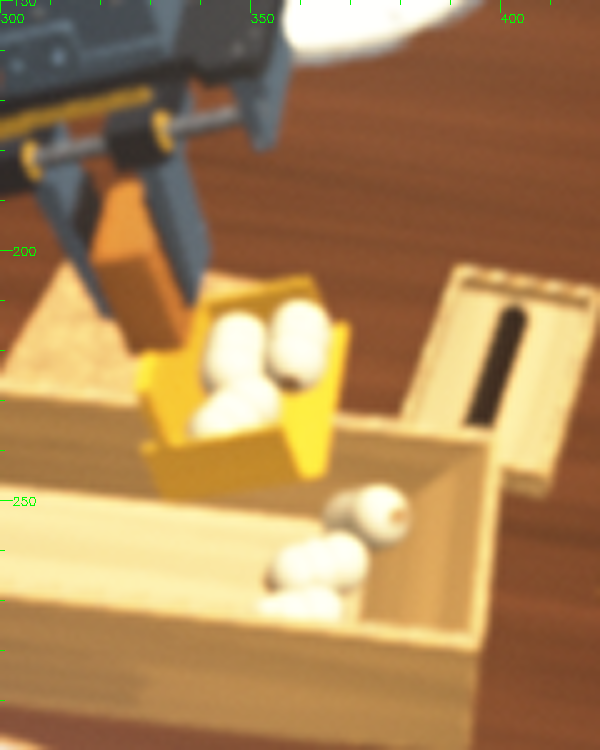

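Three blanks are clearly in the raised scoop, around (345,225), and the rest are at the +y end of the tray. Carrying the load to bin_a.

```bash
cat >> h.py <<'E'
BD=np.pi/2+BY
def bl(x,y):
    c,s=np.cos(BY),np.sin(BY);return BIN+[c*x-s*y,s*x+c*y]
def carry_dump():
    t=lambda:round(arm.current_t(),1)
    f=lambda:np.round(arm.current_force(),1)
    T=TY+np.pi/2
    p,R=tool([.52,.13,.17],(T+BD)/2,.35,-1,pt=LIP); arm.move_l(p,R,feed=.2); print(t(),f(),arm.current_width())
    p,R=tool([*bl(0,-.05),.15],BD,.35,-1,pt=LIP); arm.move_l(p,R,feed=.2); print(t(),f(),arm.current_width())
    for y,z,ph in ((-.035,.10,0),(-.025,.075,-.4),(-.02,.07,-.8),(-.02,.07,-1.15)):
        p,R=tool([*bl(0,y),z],BD,ph,-1,pt=LIP); arm.move_l(p,R,feed=.12); print(ph,t(),f(),arm.current_width())
    arm.sleep(.3)
E
python3 - <<'E'
from h import *
carry_dump()
snap("s7","scene",(300,100,540,300),3)
E
```

```text
28.2 [ 0.6  0.4 -4. ] 0.02802498505637062
29.1 [ 0.1  0.4 -3. ] 0.027975408466857785
0 29.7 [-0.5 -0.1 -3.3] 0.027772594296219522
-0.4 30.3 [-0.2 -1.  -3. ] 0.027858847862496518
-0.8 30.8 [ 0.4 -0.5 -2.8] 0.027933253404532867
-1.15 31.3 [ 0.2  0.2 -2.5] 0.02793364129781219
```

View pics/s7.png

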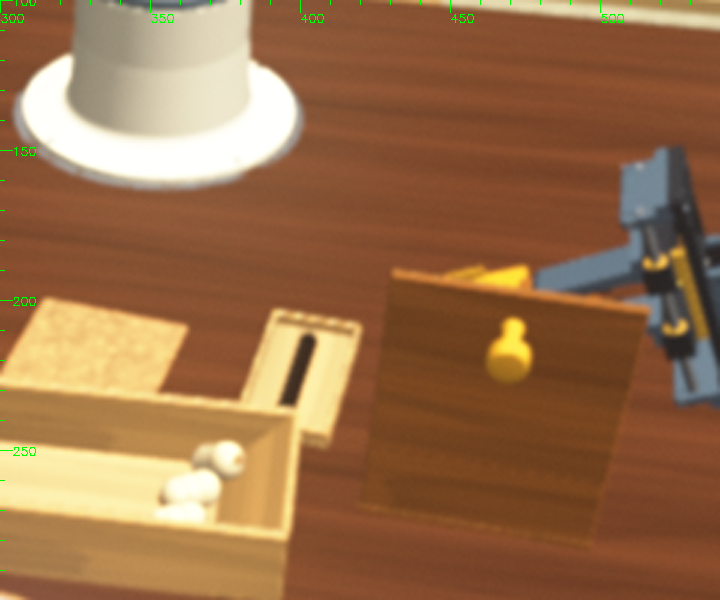

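```bash
cat >> h.py <<'E'
def retreat():
    p,R=tool([*bl(0,-.03),.13],BD,-.8,-1,pt=LIP); arm.move_l(p,R,feed=.2)
    p,R=tool([*bl(0,-.05),.15],BD,0,-1,pt=LIP); arm.move_l(p,R,feed=.25)
    p,R=tool([.50,.05,.16],TY+np.pi/2,0,-1,pt=LIP); arm.move_l(p,R,feed=.25)
    p,R=tool([*tr(0,-.093),.14],TY+np.pi/2,0,-1); arm.move_to(p,R)
E
python3 - <<'E'
from h import *
retreat()
print(arm.current_t(),arm.current_width())
snap("s8","top",(70,180,340,350),3)
snap("s8s","scene",(210,150,420,320),3)
E
```

```text
34.9583 0.027980810803458486
```

View pics/s8.png

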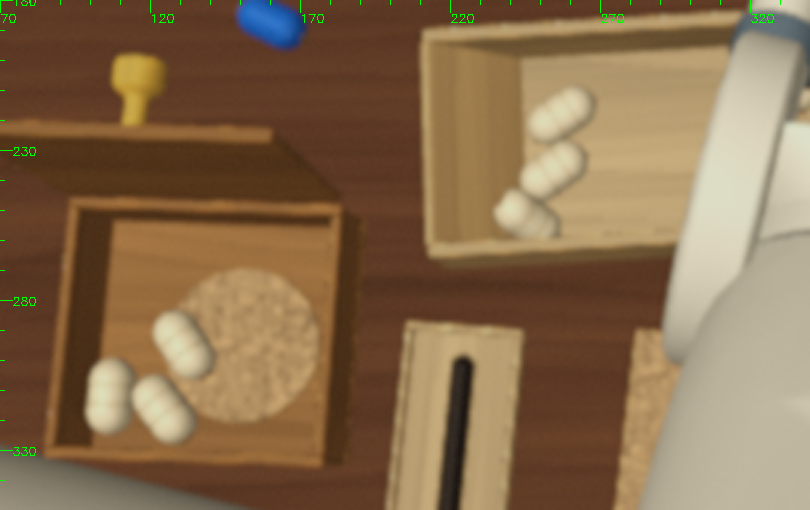

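View pics/s8s.png

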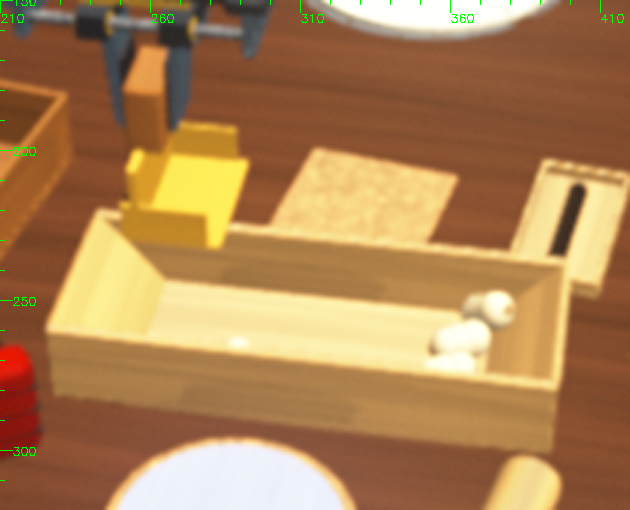

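Three blanks are in bin_a and three are at the +y end of the tray. One more sits against the +x tray wall, with its top at scene (288,264), probably knocked aside. I'll look at it from the top with the arm moved clear.

```bash
python3 - <<'E'
from h import *
print(px(238/1.0+0,264,.03,"scene"), px(288,264,.03,"scene"))
p,R=tool([.40,-.13,.16],TY+np.pi/2,0,-1); arm.move_to(p,R)
print(arm.current_t())
snap("s9","top",(200,170,420,280),3)
E
```

```text
[ 0.65991881 -0.15489034  0.03      ] [ 0.63706332 -0.04512916  0.03      ]
35.9333
```

View pics/s9.png

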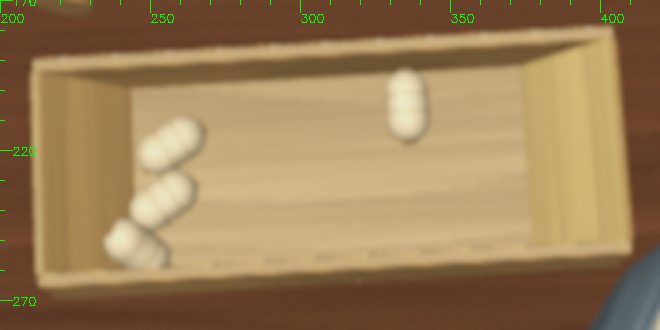

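```bash
python3 - <<'E'
from h import *
def loc(u,v,z=.02):
    d=px(u,v,z)[:2]-TRAY;c,s=np.cos(TY),np.sin(TY);return np.round([c*d[0]+s*d[1],-s*d[0]+c*d[1]],4)
for n,u,v in [("single",335.5,204.5),("s-",335.5,216.5),("s+",335,193),("A+",265,211),("A-",247,224.5),("B+",262.5,229),("B-",245,244),("C+",237,247),("C-",255,257)]:print(n,loc(u,v))
T=TY+np.pi/2
f=lambda:np.round(arm.current_force(),1)
t=lambda:round(arm.current_t(),1)
p,R=tool([*tr(.009,-.074),.12],T,-.25,-1,pt=LIP);arm.move_to(p,R)
p,R=tool([*tr(.009,-.074),.012],T,-.25,-1,pt=LIP);arm.move_l(p,R,feed=.12);print(t(),f())
snap("s10","scene",(210,150,420,320),3)
E
```

```text
single [ 0.0405 -0.0528]
s- [ 0.0163 -0.0512]
s+ [ 0.0638 -0.0533]
A+ [0.036  0.0868]
A- [0.0111 0.1234]
B+ [0.0003 0.0934]
B- [-0.0274  0.1288]
C+ [-0.0324  0.1446]
C- [-0.0542  0.1104]
38.0 [-0.7 -0.6 -2.5]
```

View pics/s10.png

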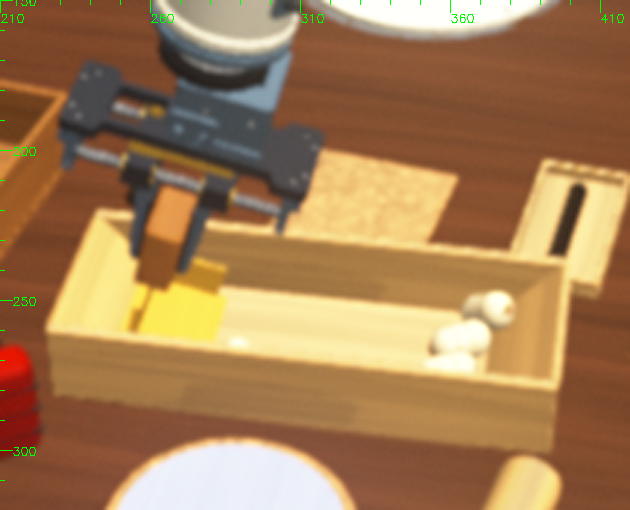

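```bash
python3 - <<'E'
from h import *
T=TY+np.pi/2
f=lambda:np.round(arm.current_force(),1)
t=lambda:round(arm.current_t(),1)
for x,y,z,ph in ((.009,-.074,.0068,-.25),(.009,-.035,.0068,0),(.009,.03,.0068,0),(.006,.08,.0068,0)):
    p,R=tool([*tr(x,y),z],T,ph,-1,pt=LIP);arm.move_l(p,R,feed=.1);print(t(),f(),np.round(arm.current_ee_pos()-p,4))
snap("s11","scene",(210,150,420,320),3)
E
```

```text
38.2 [-0.1 -0.1 -3.3] [-0.0001  0.     -0.0001]
38.6 [ 0.3  0.6 -2.9] [-0.0003 -0.0013 -0.0001]
39.5 [-0.3  0.7 -3.4] [ 0.0001 -0.0002  0.    ]
40.1 [-0.6 -0.3 -3. ] [0.     0.0002 0.    ]
```

View pics/s11.png

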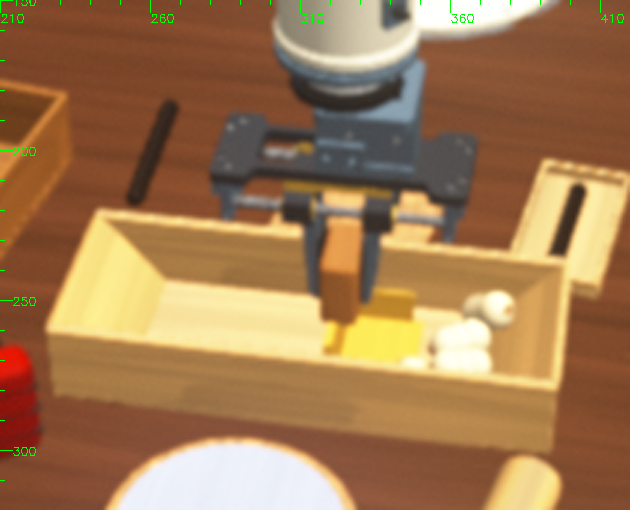

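```bash
python3 - <<'E'
from h import *
T=TY+np.pi/2
f=lambda:np.round(arm.current_force(),1)
t=lambda:round(arm.current_t(),1)
for x,y,z,ph in ((.003,.10,.0068,0),(-.003,.122,.0068,0)):
    p,R=tool([*tr(x,y),z],T,ph,-1,pt=LIP);arm.move_l(p,R,feed=.06);print(t(),f(),np.round(arm.current_ee_pos()-p,4))
snap("s12","scene",(300,200,410,300),6)
E
```

```text
40.6 [-0.5 -1.1 -3.6] [-0.0001  0.0003  0.    ]
41.2 [ 0.4  0.1 -3.2] [-0.0001  0.0004  0.    ]
```

View pics/s12.png

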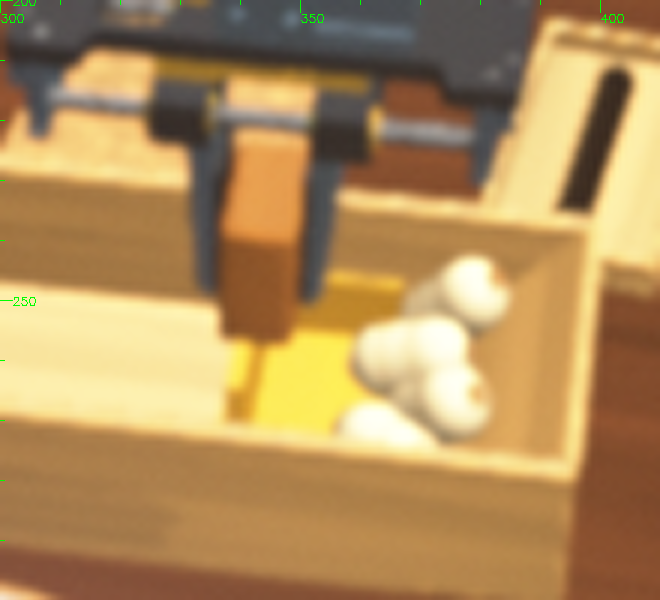

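```bash
python3 - <<'E'
from h import *
T=TY+np.pi/2
f=lambda:np.round(arm.current_force(),1)
t=lambda:round(arm.current_t(),1)
for x,y,z,ph in ((-.006,.129,.0072,0),(-.006,.133,.016,.12),(-.006,.141,.028,.28)):
    p,R=tool([*tr(x,y),z],T,ph,-1,pt=LIP);arm.move_l(p,R,feed=.05);print(t(),f(),arm.current_width(),np.round(arm.current_ee_pos()-p,4))
snap("s13","scene",(300,200,410,300),6)
E
```

```text
41.5 [ 2.6 -3.1 -4.1] 0.027830788614543356 [ 0.0006 -0.0003  0.0002]
41.8 [ 1.4 -0.2 -3.5] 0.027616021199748677 [ 0.0002 -0.0012  0.    ]
42.1 [ 0.4 -1.2 -3.5] 0.027778511426495556 [-0.0002 -0.0007 -0.0004]
```

View pics/s13.png

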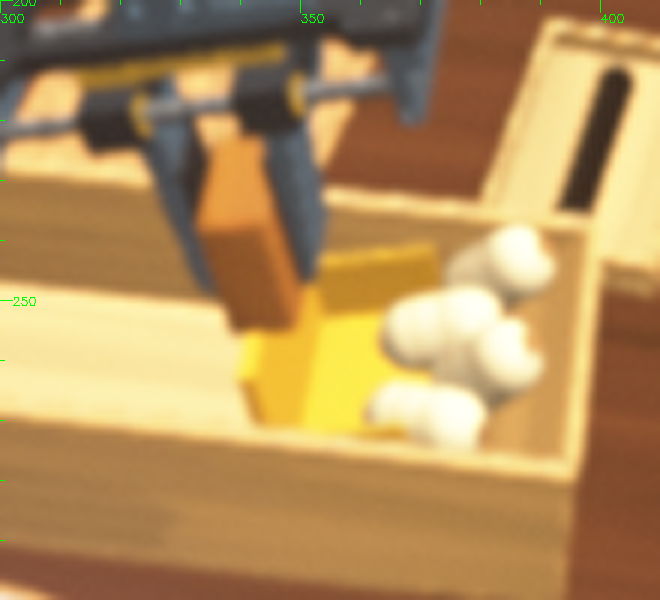

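```bash
python3 - <<'E'
from h import *
T=TY+np.pi/2
f=lambda:np.round(arm.current_force(),1)
t=lambda:round(arm.current_t(),1)
for x,y,z,ph in ((-.004,.148,.040,.5),(-.004,.152,.046,.6)):
    p,R=tool([*tr(x,y),z],T,ph,-1,pt=LIP);arm.move_l(p,R,feed=.05);print(t(),f(),arm.current_width(),np.round(arm.current_ee_pos()-p,4))
snap("s14","scene",(300,200,410,300),6)
E
```

```text
42.5 [-0.9 -0.3 -4.2] 0.027832624771809717 [-0.0001  0.0001 -0.0004]
42.8 [-0.9  0.6 -3.1] 0.02786096958819306 [-0.0006  0.0004 -0.0004]
```

View pics/s14.png

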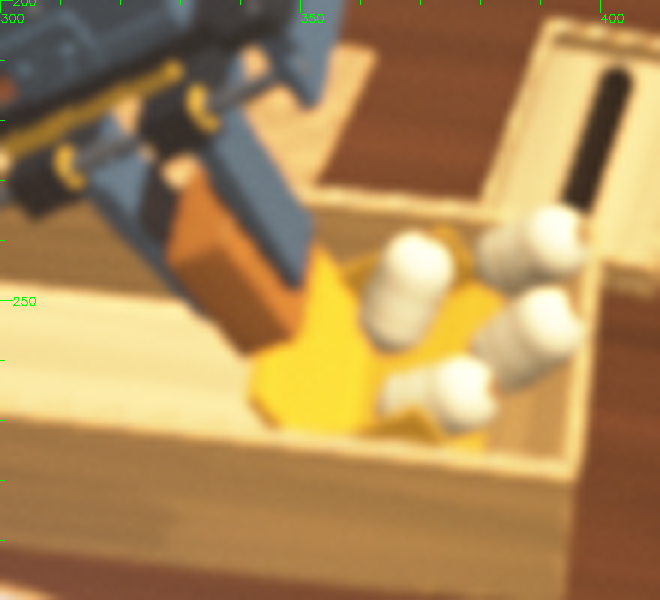

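```bash
python3 - <<'E'
from h import *
T=TY+np.pi/2
f=lambda:np.round(arm.current_force(),1)
t=lambda:round(arm.current_t(),1)
for x,y,z,ph in ((-.004,.150,.049,.75),):
    p,R=tool([*tr(x,y),z],T,ph,-1,pt=LIP);arm.move_l(p,R,feed=.04);print(t(),f(),arm.current_width(),np.round(arm.current_ee_pos()-p,4))
arm.sleep(.3)
snap("s15","scene",(300,200,410,300),6)
E
```

```text
43.3 [-0.  -9.9 28.5] 0.02841592329592101 [ 0.0014 -0.      0.0025]
```

View pics/s15.png

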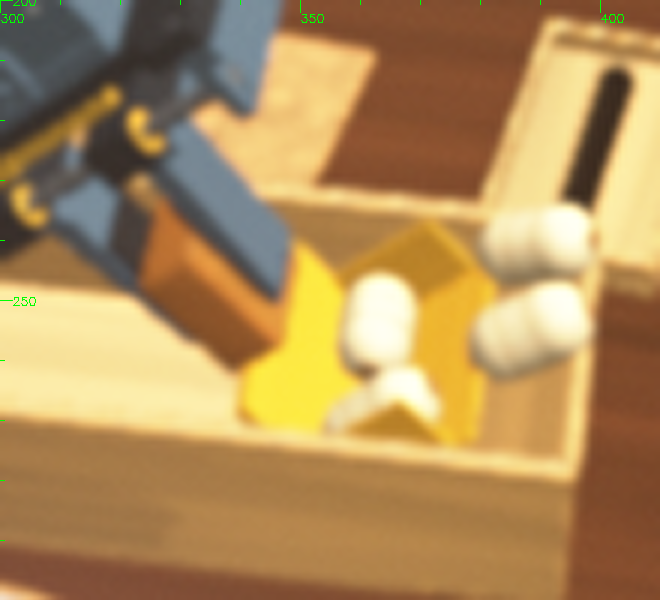

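Two blanks are in the scoop. The other two rest on the slope, held by the lip. The last pitch pressed the scoop's heel into the floor (28 N), so I'll ease off, back away and let those two slide down.

```bash
python3 - <<'E'
from h import *
T=TY+np.pi/2
f=lambda:np.round(arm.current_force(),1)
t=lambda:round(arm.current_t(),1)
for x,y,z,ph in ((-.004,.144,.056,.7),(-.004,.115,.07,.55),(-.004,.10,.13,.4)):
    p,R=tool([*tr(x,y),z],T,ph,-1,pt=LIP);arm.move_l(p,R,feed=.06);print(t(),f(),arm.current_width(),np.round(arm.current_ee_pos()-p,4))
snap("s16","scene",(280,160,410,300),5)
E
```

```text
44.0 [ 1.  -4.  -1.8] 0.027766049164387897 [0.0003 0.0003 0.0005]
44.8 [-0.1  1.  -4.1] 0.02811846728965581 [-0.0003  0.0002 -0.0004]
46.1 [-0.1 -0.6 -4.3] 0.028242995840074094 [-0.0002 -0.     -0.0005]
```

View pics/s16.png

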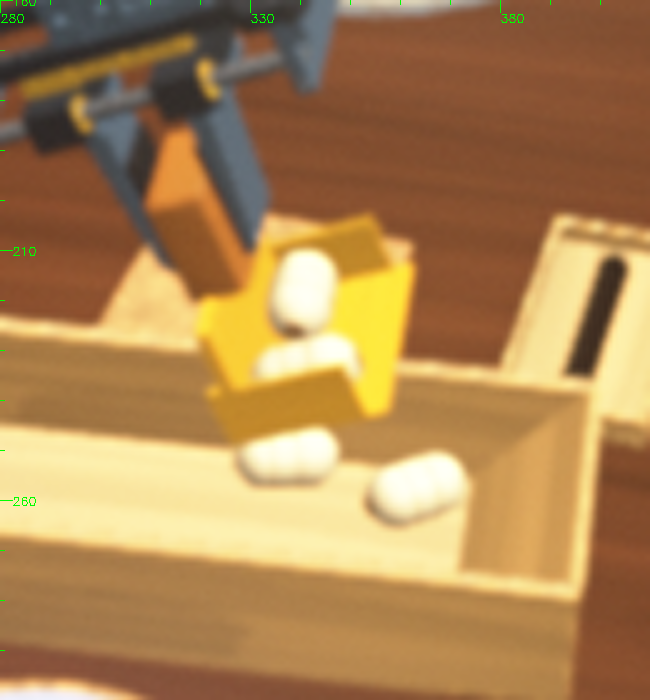

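Two blanks are in the scoop and two have slid back to the tray floor, around (337,252) and (363,258). Dumping this load.

```bash
python3 - <<'E'
from h import *
p,R=tool([*tr(0,.07),.17],TY+np.pi/2,.35,-1,pt=LIP); arm.move_l(p,R,feed=.15)
carry_dump()
retreat()
p,R=tool([.40,-.13,.16],TY+np.pi/2,0,-1); arm.move_to(p,R)
print(arm.current_t(),arm.current_width())
snap("s17","top",(70,170,340,350),3)
snap("s17s","scene",(210,150,420,320),3)
E
```

```text
47.3 [ 0.4 -0.2 -3.6] 0.02792393994609512
48.3 [-0.2 -0.8 -2.9] 0.02792600357069176
0 48.9 [ 0.2 -0.8 -3.5] 0.027809717063914437
-0.4 49.4 [-0.  -1.6 -3.3] 0.02760124433619029
-0.8 50.0 [ 1.2 -0.6 -2.6] 0.027807182206855414
-1.15 50.5 [ 0.1  0.2 -2.8] 0.02766843031430887
54.925 0.028034695154929977
```

View pics/s17.png

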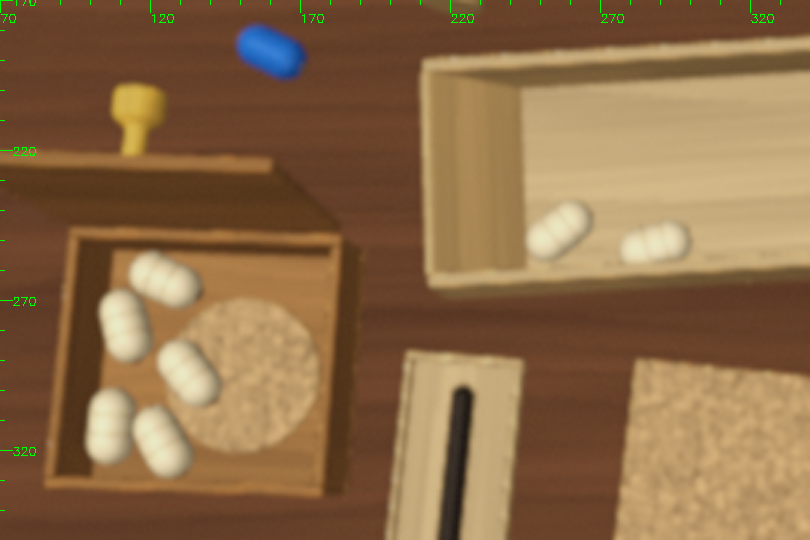

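View pics/s17s.png

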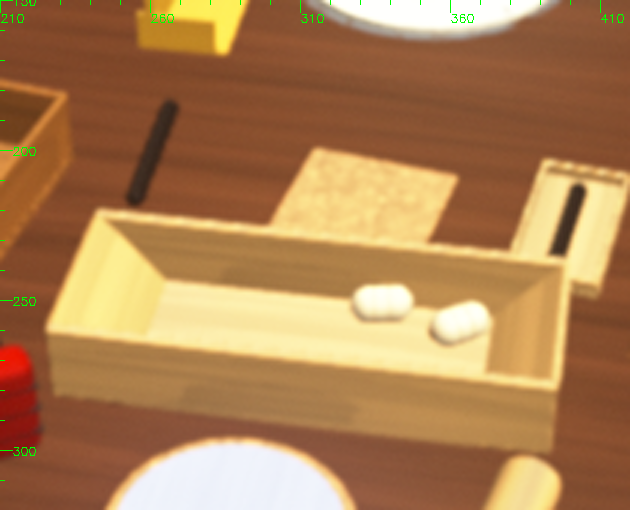

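Five blanks are in bin_a, and two are left in the tray at top (257,247) and (289,251), towards the -x wall. Second pass, shifted towards -x.

```bash
python3 - <<'E'
from h import *
T=TY+np.pi/2
f=lambda:np.round(arm.current_force(),1)
t=lambda:round(arm.current_t(),1)
p,R=tool([*tr(-.008,-.03),.13],T,0,-1,pt=LIP);arm.move_to(p,R)
p,R=tool([*tr(-.008,-.03),.02],T,0,-1,pt=LIP);arm.move_l(p,R,feed=.15);print(f())
for z in (.009,.0075,.0065,.0058):
    p,R=tool([*tr(-.008,-.03),z],T,0,-1,pt=LIP);arm.move_l(p,R,feed=.03);print(z,f())
for y in (.06,.10,.122):
    p,R=tool([*tr(-.008,y),.0065],T,0,-1,pt=LIP);arm.move_l(p,R,feed=.1);print(t(),f(),np.round(arm.current_ee_pos()-p,4))
snap("s18","scene",(300,200,410,300),6)
E
```

```text
[ 0.  -0.1 -2.8]
0.009 [-0.4 -0.2 -2.9]
0.0075 [-0.4  0.1 -3.2]
0.0065 [ 1.   0.4 -2.9]
0.0058 [ 0.3 -0.2 -3.3]
59.1 [ 1.2 -0.1 -3.1] [ 0.0001 -0.0005 -0.    ]
59.6 [ 0.3 -0.1 -2.9] [-0.      0.0003  0.    ]
60.0 [-0.1 -0.3 -4. ] [-0.      0.0002 -0.    ]
```

View pics/s18.png

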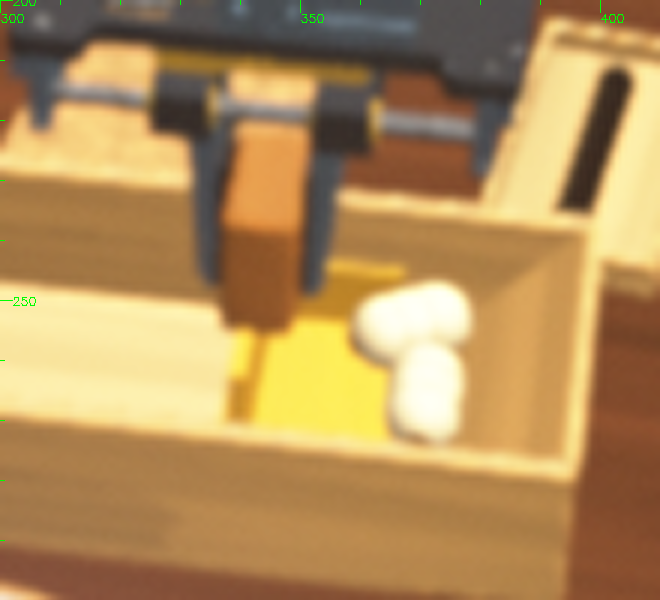

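```bash
python3 - <<'E'
from h import *
T=TY+np.pi/2
f=lambda:np.round(arm.current_force(),1)
t=lambda:round(arm.current_t(),1)
z0=.0055
for z in (.005,.004,.003,.002):
    p,R=tool([*tr(-.008,.122),z],T,0,-1,pt=LIP);arm.move_l(p,R,feed=.03);F=f();print(z,F); z0=z
    if F[2]>0: break
for y,z,ph in ((.130,z0+.0005,0),(.131,z0+.017,.2),(.133,z0+.027,.35),(.135,z0+.037,.5)):
    p,R=tool([*tr(-.006,y),z],T,ph,-1,pt=LIP);arm.move_l(p,R,feed=.06);print(t(),f(),np.round(arm.current_ee_pos()-p,4))
snap("s19","scene",(300,200,410,300),6)
E
```

```text
0.005 [-0.   0.  -4.2]
0.004 [-4.1 -1.6  6.5]
60.9 [ 0.1  1.4 -0.2] [ 0.0001  0.0002 -0.    ]
61.2 [ 0.2  0.9 -3. ] [ 0.     -0.0015 -0.0002]
61.5 [-0.5  0.7 -3.1] [-0.0003 -0.0006 -0.0006]
61.8 [ 0.5 -0.2 -3.5] [-0.0004 -0.0001 -0.0007]
```

View pics/s19.png

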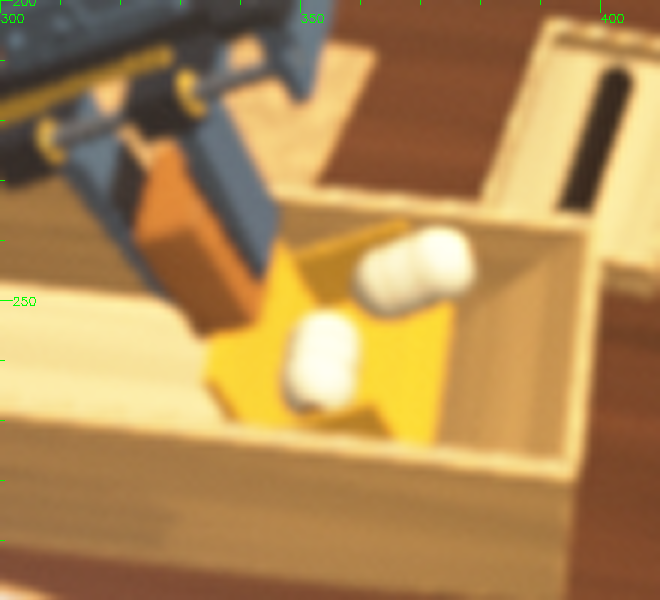

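Both blanks are in the scoop, one at the back and one lengthwise along the side wall. Tilting a little more, then lifting.

```bash
python3 - <<'E'
from h import *
T=TY+np.pi/2
f=lambda:np.round(arm.current_force(),1)
t=lambda:round(arm.current_t(),1)
for y,z,ph in ((.132,.054,.68),(.125,.08,.68),(.11,.14,.5)):
    p,R=tool([*tr(-.004,y),z],T,ph,-1,pt=LIP);arm.move_l(p,R,feed=.06);print(t(),f(),arm.current_width())
snap("s20","scene",(280,160,410,300),5)
E
```

```text
62.2 [ 0.4 -1.  -3.2] 0.02798293336950676
62.8 [-0.   0.2 -2.6] 0.0277129118546176
64.2 [ 0.1  0.6 -3.9] 0.02783147026731553
```

View pics/s20.png

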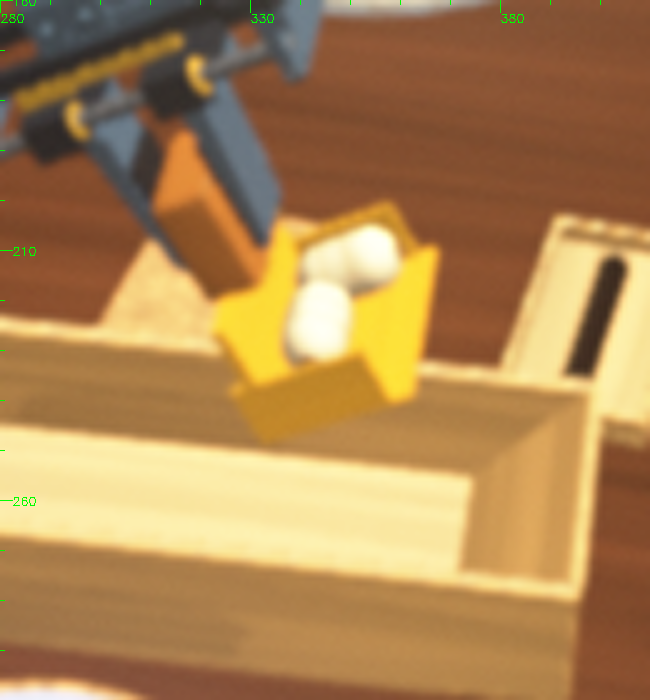

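Both are aboard and the tray is empty. Dumping slightly nearer the bin's empty side.

```bash
sed -i 's/def carry_dump():/def carry_dump(dy=0):/; s/bl(0,y),z\],BD,ph/bl(0,y+dy),z],BD,ph/' h.py; python3 - <<'E'
from h import *
p,R=tool([*tr(0,.07),.17],TY+np.pi/2,.4,-1,pt=LIP); arm.move_l(p,R,feed=.15)
carry_dump(-.02)
retreat()
p,R=tool([.42,-.13,.18],TY+np.pi/2,0,-1); arm.move_to(p,R)
print(arm.current_t(),arm.current_width())
snap("s21","top",(70,170,340,350),3)
snap("s21s","scene")
E
```

```text
65.5 [-0.1 -0.9 -2.9] 0.027820294938311552
66.4 [ 0.7 -0.1 -3.1] 0.027771837884320704
0 66.9 [ 0.1  0.2 -3.8] 0.028141748968829577
-0.4 67.5 [ 0.7 -0.4 -3.3] 0.028151172425254695
-0.8 68.1 [ 0.3 -1.2 -2.8] 0.027904584704151875
-1.15 68.6 [ 0.  -0.6 -1.2] 0.028073732276322785
72.9417 0.027875515642813785
```

View pics/s21.png

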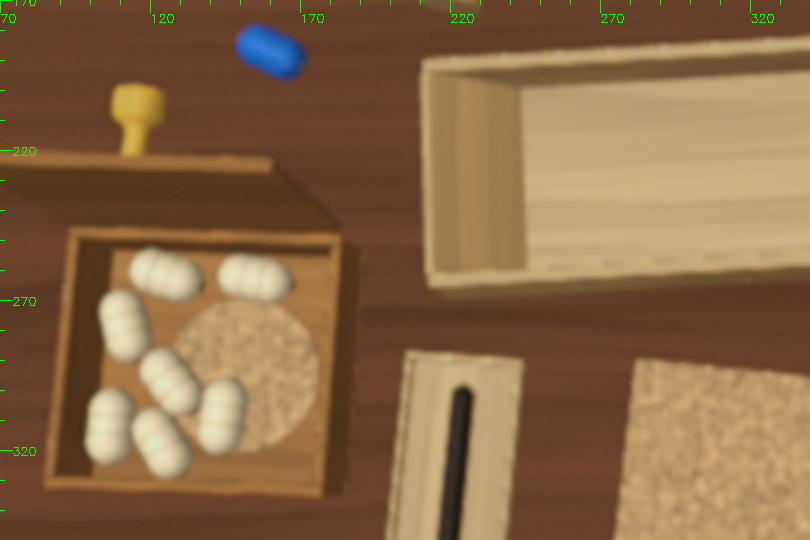

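View pics/s21s.png

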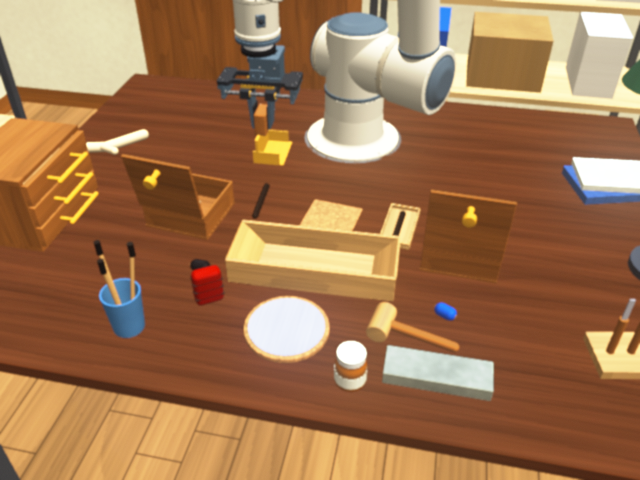

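All seven blanks are in bin_a, lying flat. Putting the scoop back on the mat, lowering until it makes contact.

```bash
python3 - <<'E'
from h import *
f=lambda:np.round(arm.current_force(),1)
p,R=tool([*MAT,.12],SY,0,-1); arm.move_to(p,R)
p,R=tool([*MAT,.012],SY,0,-1); arm.move_l(p,R,feed=.15); f0=f();print(f0)
for z in np.arange(.006,-.0015,-.0008):
    p,R=tool([*MAT,z],SY,0,-1); arm.move_l(p,R,feed=.03); F=f(); print(round(z,4),F)
    if F[2]-f0[2]>3: break
arm.grip(.055);print(arm.current_t(),f())
p,R=tool([*MAT,.12],SY,0,-1); arm.move_l(p,R,feed=.2)
arm.move_to([.33,-.2,.3],Rdown(np.pi/2));
snap("s22","top",(60,170,400,390),2)
snap("s22s","scene",(270,150,420,270),5)
print(arm.current_t())
E
```

```text
[-0.2  0.6 -3. ]
0.006 [-0.4 -0.3 -2.8]
0.0052 [ 0.2  0.3 -3. ]
0.0044 [-0.1  1.5 -2.6]
0.0036 [-0.4  0.2 -2.6]
0.0028 [-0.6 -0.  -3.1]
0.002 [-0.3  0.6 -2.6]
0.0012 [-2.  -2.4  4.5]
77.25 [ 0.4 -0.2  0.3]
80.2583
```

View pics/s22.png

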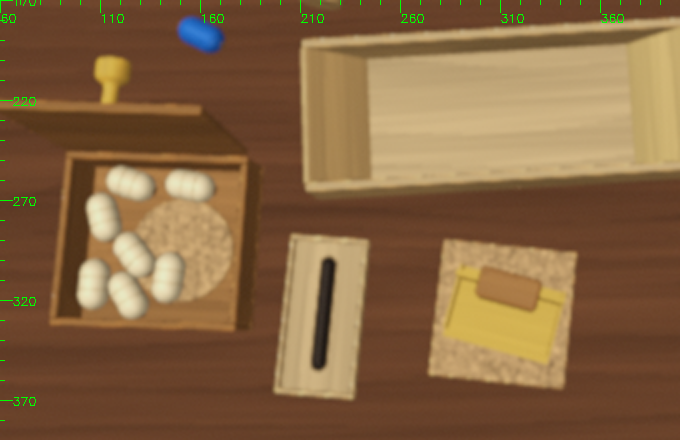

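View pics/s22s.png

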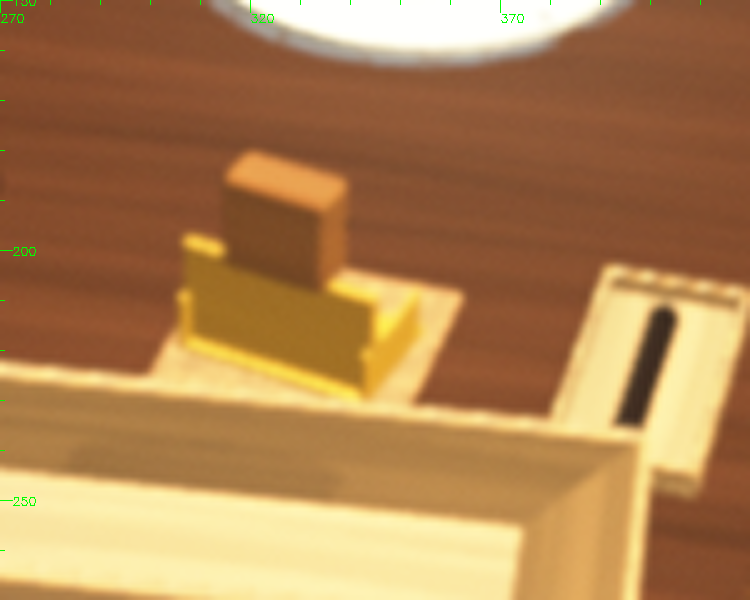

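The scoop sits flat and centred on the mat, with a clear gap around it on all sides. Now I'll close lid_a, pushing its outer face with closed fingers beside the knob and following the arc.

```bash
cat > lid.py <<'E'
from h import *
import sys
go=len(sys.argv)>1
R=Rdown(np.pi/2+BY)
def P(th,r=.135,yl=-.045,gap=.015):
    lx=.08-r*np.cos(th)+.008*np.sin(th)+gap; z=.07+r*np.sin(th)+.008*np.cos(th)
    return np.array([*bl(lx,yl),z])
A=P(1.72,gap=.055)
path=[P(t) for t in np.arange(1.65,-.001,-.11)]
for q in [A+[0,0,.15],A]+path:
    if arm.solve_ik(q,R) is None: print("unreach",q)
print(A,path[0],path[-1])
if go:
    f=lambda:np.round(arm.current_force(),1)
    arm.grip(0.0)
    arm.move_l([.33,-.2,.37],feed=.3)
    arm.move_to(A+[0,0,.16],R)
    arm.move_l(A,R,feed=.15);print(arm.current_t(),f())
    for i,q in enumerate(path):
        arm.move_l(q,R,feed=.1)
        F=f(); print(i,F)
        if np.linalg.norm(F)>50: print("stop");break
    print(arm.current_t())
    snap("s23","scene",(380,130,560,300),4)
E
python3 lid.py && python3 lid.py go
```

```text
[0.64626623 0.27852935 0.20231091] [0.59701276 0.28114223 0.20394381] [0.44357228 0.2892822  0.078     ]
[0.64626623 0.27852935 0.20231091] [0.59701276 0.28114223 0.20394381] [0.44357228 0.2892822  0.078     ]
84.8333 [-0.2  0.4 -0.1]
0 [0.3 0.1 0.7]
1 [-0.3  0.3 -0.5]
2 [0.2 0.  0.2]
3 [ 0.1 -0.9  0.2]
4 [ 0.6 -0.5  0.1]
5 [-0.1  0.7 -0.7]
6 [ 0.8 -1.1  0.7]
7 [0.5 0.7 0.6]
8 [-0.1  0.5  0.3]
9 [0.3 0.2 0.5]
10 [ 0.8 -0.8  0.6]
11 [ 0.6  0.9 -0. ]
12 [0.2 0.4 0.7]
13 [-0.3  0.3  1.4]
14 [-0.2  0.1 -0.9]
15 [1.  0.4 3.9]
89.975
```

View pics/s23.png

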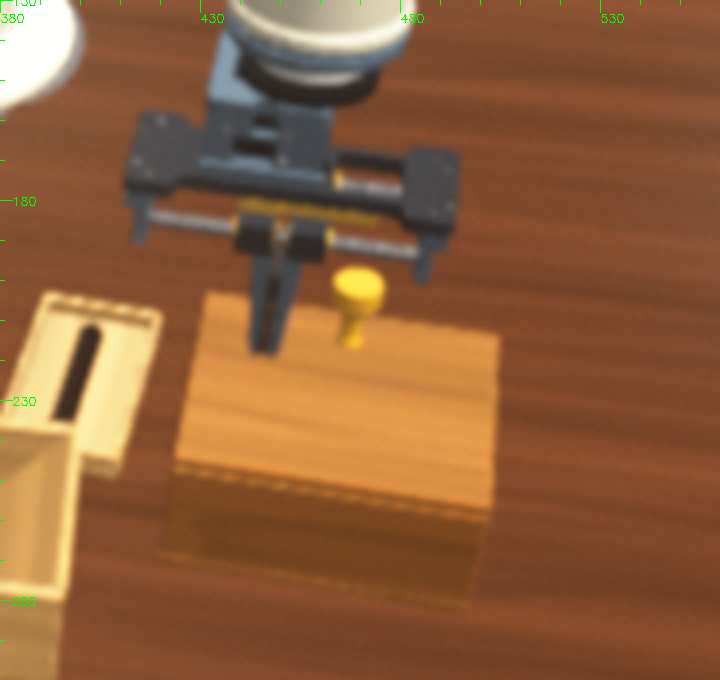

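The lid looks shut. I'll press it down once more, move clear and check everything before handing in.

```bash
python3 - <<'E'
from h import *
p=np.array(arm.current_ee_pos()); q=p.copy()
for z in (.0765,.0755):
    q[2]=z; arm.move_l(q,feed=.03); print(z,np.round(arm.current_force(),1))
    if arm.current_force()[2]>10: break
q[2]=.3; arm.move_l(q,feed=.2)
arm.move_to([.33,-.2,.33],Rdown(np.pi/2)); arm.sleep(.3)
print(arm.current_t())
snap("s24","top"); snap("s24s","scene")
E
```

```text
0.0765 [-10.4  -4.8  37.6]
93.675
```

View pics/s24.png

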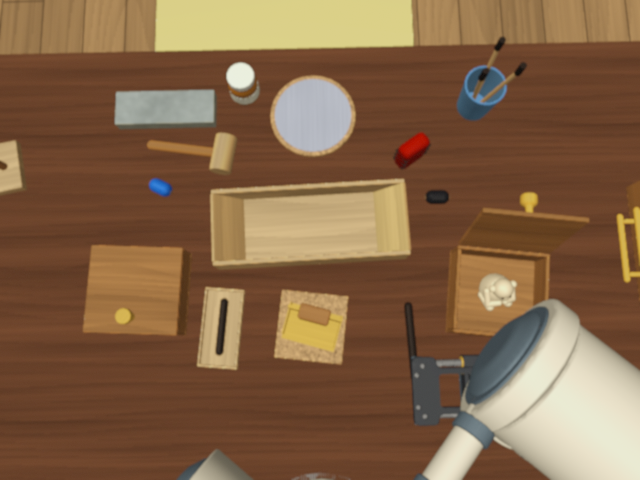

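View pics/s24s.png

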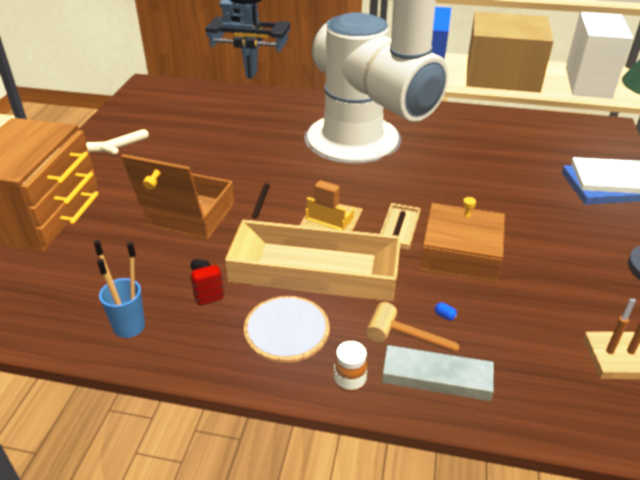

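The pictures show:
- **Lid_a:** shut flat, around top (135,290).
- **Lid_b:** standing open, with the monkey in place at (497,291).
- **Stick:** in the rest at (222,325).
- **Scoop:** on the mat at (312,324).
- **Tray:** empty.
- **Bystanders:** inro, mallet and long stick unmoved, and the gripper is free.

Handing in.

```bash
python3 -c "
from rig import arm
arm.sign_off(); print(arm.current_t())"
```

```text
the job is handed in; nothing more can be done
the job is handed in; nothing more can be done
```

I finished the job and handed it in at about 94 s of the 210 s allowed; the system gave no verdict. The short stick is in the rest, and all seven blanks went into bin_a in three scoop loads (3, 2 and 2). The scoop is back on its mat and lid_a is shut.

**Last checks:** the final top and scene pictures show lid_a flat, lid_b open with the monkey in its bin, and the tray empty. The stick lies in the rest, the scoop sits flat and near the middle of its mat, and the inro, mallet and long stick look unmoved. I counted the seven blanks in bin_a before closing the lid. All of this was judged by eye from the pictures, not measured.

**What went less cleanly:**
- **Stray blank:** one blank turned up against the tray's far wall during the job, probably knocked aside. I gathered it with the later loads.
- **Scoop slip:** in the second pass I pressed the scoop's heel on the tray floor (about 28 N), and it slipped about 2 mm in the grip. I allowed for this by lowering to contact from then on.
- **Lid press:** the last push on the shut lid reached about 38 N, through the fingertips.

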